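Unstack the dry-bath blocks onto their heaters

TASK

The four aluminium heating blocks have been left in two stacks on the blue mat. Take the stacks apart and set each block on the heater whose dark plate has its own shape and size, upright, wholly within the plate and with straight sides lined up with the plate's. Lower the blocks onto the plates rather than dropping them, and leave the amber bottle and the glass beaker where they stand.

Things in the scene. Friction and masses are not known exactly. Their poses are not given: they have to be found in the camera images.
- long_centre (a point): Long bare aluminium heating block, 40 high, standing upright. Origin: the block's centre, half-way up (20 above its underside); z up. 110 mm along its x, 50 along its y; two wide dark bores at each end. Bottom of one of the two stacks (which one varies) on a flat blue mat 6 thick; a smaller block stands on its middle. All sizes in mm.
- disc_centre (a point): Large round bare aluminium heating block, 40 high, standing upright. Origin: the block's centre, half-way up (20 above its underside); z up. 62 mm in diameter; a circle of ten small dark bores. Bottom of the other stack, on the same mat; a smaller block stands on its middle. The two stacks stand about 145 apart.
- square_centre (a point): Small square bare aluminium heating block, 40 high, standing upright. Origin: the block's centre, half-way up (20 above its underside); z up. 38 x 38 mm along x and y; four small dark bores. Stands on top of either the long or the large round block.
- round_centre (a point): Small round bare aluminium heating block, 40 high, standing upright. Origin: the block's centre, half-way up (20 above its underside); z up. 36 mm in diameter; one wide dark bore in the middle of its top. Stands on top of the other bottom block.
- long_plate (a point): Dry-bath heater, low off-white box fixed to the bench, 39 high, with a dark steel plate standing 3 proud on top, plate surface 42 above the bench. Origin: centre of the plate's upper surface; z up. Plate 74 mm along x and 134 along y (box 104 x 164): for the long block, whose long x axis goes along the plate's y (either way round).
- disc_plate (a point): Dry-bath heater, low off-white box fixed to the bench, 39 high, with a dark steel plate standing 3 proud on top, plate surface 42 above the bench. Origin: centre of the plate's upper surface; z up. Round plate 86 mm in diameter (box 116 x 116): for the large round block.
- square_plate (a point): Dry-bath heater, low off-white box fixed to the bench, 39 high, with a dark steel plate standing 3 proud on top, plate surface 42 above the bench. Origin: centre of the plate's upper surface; z up. Square plate 62 x 62 mm along x and y (box 96 x 96): for the small square block (any quarter turn).
- round_plate (a point): Dry-bath heater, low off-white box fixed to the bench, 39 high, with a dark steel plate standing 3 proud on top, plate surface 42 above the bench. Origin: centre of the plate's upper surface; z up. Round plate 60 mm in diameter (box 96 x 96): for the small round block.
- reagent_centre (a point): Amber reagent bottle with a white cap, 56 mm in diameter, 105 high, loose, at the left beyond the heaters; to be left alone. Origin: its centre, half-way up.
- beaker_centre (a point): Empty glass beaker, 66 mm in diameter, 75 high, loose, at the right beyond the heaters; to be left alone. Origin: its centre, half-way up.
Mind the look-alikes: they are no part of the job. Leave any purple look-alike of the part that bears square_plate alone.

How it is judged:
By the outcome, as a careful person would: the job done as asked, in the order asked, and still so for the second after the job is handed in, with the robot touching nothing.
It also fails if it takes over 99 s, if anything falls off the work surface, if the arm or the gripper's body presses on something with over 40 N, if the wrist force passes 120 N, or if a joint passes its speed limit or range.

ROBOT

A 6-joint arm with a two-finger parallel gripper is mounted at the origin on the work surface. World frame = base frame: x ahead of the robot, y to its left, z up, the work surface at z = 0. Lengths are in mm, angles in degrees, forces in N, time in s.
With the tool pointing down it reaches from about 300 to 850 mm from the base axis. Payload 4.2 kg.
Tool frame: the origin (TCP) lies at the very end of the fingers, on their centre line; the grasp point (between the pads) lies 19 mm behind it (env.grip_point_offset is the distance from the TCP to the grasp point, in mm); z points along the fingers, y is the line along which they close (so a half turn about z gives the same grasp; the last joint's range is limited). The gripper opens to 91 mm and grips with 3 to 60 N. Pads are 32 mm wide; open, the fingers measure 118 mm over their backs; the gripper's body (76 mm by 178 mm) begins 60 mm behind the grasp point.
Start: joints at [-68.354, 18.312, 89.639, -0, 72.044, -1.146], TCP at [222.754, -530.117, 213.976] pointing down, gripper open.
Joint ranges: [-177.97, 177.97], [-48.28, 115.42], [12.27, 149.76], [-77.06, 257.06], [2.81, 150.46], [-146.56, 146.56]. Speed limits (degrees/s): [147.25, 147.25, 180, 180, 180, 180].

INTERFACE

Orientations are given as [roll, pitch, yaw] about the fixed x, y, z axes, in that order (R = Rz(yaw) Ry(pitch) Rx(roll)).
In Python, from workcell import env gives the robot as it stands. The module is installed in compiled form; this text tells all that it offers.
- The arm moves only by the tool arm_command, never from a script. Its argument "rows" is a list of rows, each an object with "delta_pos": the shift along the tool's x, y, z in mm, a list of three; "roll": the turn about the tool's z in units of 5 degrees (1.0 is 5 degrees); "jaw": the opening in per cent of the stroke, from 0 (shut) to 100 (fully open). A call has 1 to 20 rows; each row is the pose to reach, as a shift and turn from the pose commanded when the call began, along the tool's axes at that moment; what a row does not reach only later rows make up. A row lasts 1/12 s, in which the tool goes at most 41.7 mm and 7.16 degrees, less where a joint would pass 70% of its speed; a pose out of reach is approached as far as the arm can. A call with a gripper value outside its range is refused whole. The fingers move at their own pace and stop on an object; "squeeze" is the grip in N (left out, the last holds). Time passes only in rows, so rows that repeat a pose let the fingers close. It gives the time, the measured TCP pose, the force, the opening and the grip force at its end, in the units of the state.
- env.state(): the state, without advancing time (a new reading comes with each control period).
- env.grab_frame(name): name is "scene" or "top" or "wrist"; returns a dict with "img" (480x640x3 uint8, blue, green, red), "z_map" (480x640 float32, mm along the optical axis (not along the pixel's ray), 0 where there is no reading), "fov_y" (degrees; the focal length in pixels is half the picture's height over the tangent of half this angle, whatever the lens; pixels are square), "cx", "cy" (the principal point, pixels), "R" (3x3) and "t" (3): a world point X has camera coordinates R X + t; the wrist camera has in their place "T_tool_cam" (4x4, takes a point from camera to tool coordinates, whose origin is the TCP and whose axes are the flange's). Camera axes: x right, y down, z forward; pixel columns grow to the right and rows downward; lengths in mm; the calibration is good to about 2 mm. A picture is of the moment at which its call begins: read the wrist's pose just before it.
- env.job_done(): hands the job in; it is judged then, once.
The state is a dict: "time_s": time; "qpos": joint angles; "qvel": joint speeds; "effort": joint torques, N m; "ee_pos": TCP position; "ee_rot": TCP orientation; "force": force on the tool from outside, world axes, zero at the start; "torque": the same for the moment, N m; "gripper_width": finger opening in mm; "gripper_force": force on a finger pad.
Only numpy, scipy, OpenCV 4.12 (cv2) and the standard library are available. Lean on these libraries where they do the work, as an engineer would, in place of code of your own. Each camera call takes 0.05 s, during which the arm holds its last target. There are 200 camera calls.

## Working session

There is one attempt and no reset: what is moved stays moved. The work goes in short steps, Python scripts to look and compute and a tool call to move; the robot and the scene stay as the last step left them, time stands still between calls to the robot, and variables do not carry over. Pictures are saved under pics/ and viewed, at most 14 in all, crops included, and the job is handed in when it is done.

Besides the shell and the picture viewer there is one more tool, called after ">>>" in YAML: its name, and indented under it one key for each argument. arm_command: Moves the arm, as the interface text tells. Its arguments: {"type":"object","properties":{"rows":{"type":"array"},"squeeze":{"type":"number"}},"required":["rows"]}

```bash
mkdir -p pics; cat > h.py <<'E'
import numpy as np, cv2
from workcell import env
def grab(n):
    s=env.state(); f=env.grab_frame(n); f['s']=s; return f
def K(f): return 240/np.tan(np.radians(f['fov_y'])/2)
def cloud(f):
    z=f['z_map']; F=K(f); v,u=np.mgrid[0:480,0:640]
    return np.dstack([(u-f['cx'])*z/F,(v-f['cy'])*z/F,z])
def pose(f):
    "R,t camera->world"
    if 'R' in f: R=np.array(f['R']); return R.T,-R.T@np.array(f['t'])
    from scipy.spatial.transform import Rotation as Ro
    s=f['s']; Rt=Ro.from_euler('xyz',s['ee_rot'],degrees=True).as_matrix()
    T=np.array(f['T_tool_cam']); return Rt@T[:3,:3], Rt@T[:3,3]+np.array(s['ee_pos'])
def world(f):
    R,t=pose(f); return cloud(f)@R.T+t
def ray(f,u,v,z):
    R,t=pose(f); F=K(f); d=R@np.array([(u-f['cx'])/F,(v-f['cy'])/F,1]); return t+d*(z-t[2])/d[2]
E
python3 - <<'E'
from h import *
print(env.state())
for n in('top','scene'):
    f=grab(n); cv2.imwrite(f'pics/{n}0.png',f['img']); np.save(n,f,allow_pickle=True); print(n,f['fov_y'],pose(f))
E
```

```text
{'time_s': 0.0, 'qpos': array([-6.83543836e+01,  1.83506918e+01,  8.97082470e+01, -3.17752445e-04,
        7.20435637e+01, -1.14693790e+00]), 'qvel': array([-0.02033258, -0.11541646,  0.04686199, -0.03891044, -0.04880263,
       -0.00710619]), 'effort': array([ 5.87524373e-04, -4.12457621e+01, -2.31973493e+01,  7.28612160e-02,
        4.56265337e-02, -1.54155136e-04]), 'ee_pos': array([ 222.54970683, -529.61959487,  213.11732908]), 'ee_rot': array([-1.79897512e+02, -1.74970390e-03,  2.27926509e+01]), 'force': array([0.53780455, 0.13403723, 0.17348146]), 'torque': array([ 0.05438577,  0.01042165, -0.01781716]), 'gripper_force': 0.0, 'gripper_width': 91.31960557886741}
top 45.28904233588265 (array([[ 0.00740956, -0.99782414,  0.06551396],
       [-0.99995503, -0.00778135, -0.00542165],
       [ 0.00591964, -0.06547084, -0.99783692]]), array([ 490.4585823 ,   60.98452436, 1420.56897242]))
scene 47.2879252828779 (array([[ 0.0320141 ,  0.55504708, -0.83120264],
       [ 0.99946844, -0.02290327,  0.02320094],
       [-0.00615965, -0.83150356, -0.55548527]]), array([1581.63372008,   28.7400286 ,  730.24046493]))
```

View pics/top0.png

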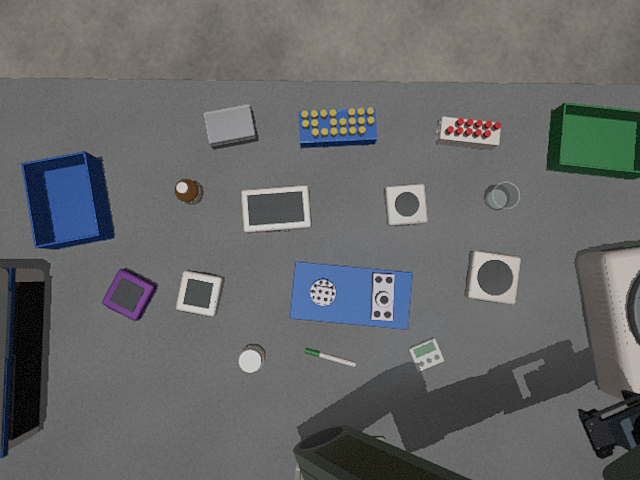

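View pics/scene0.png

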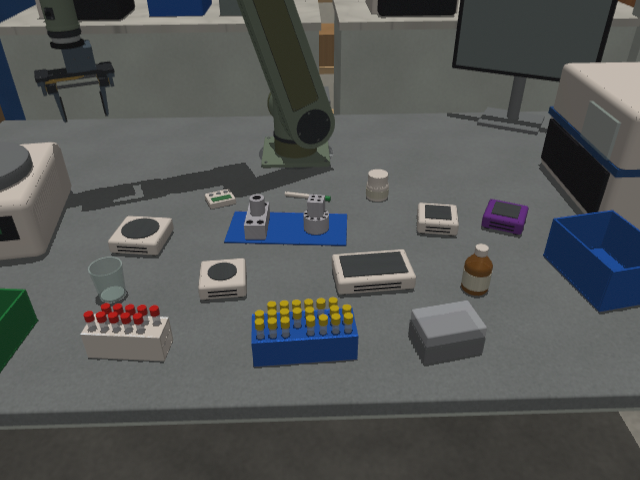

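Top view:
- Square plate: the candidates are the white one at (201,293) and the purple one at (129,294). I choose white.
- Round plates: (407,205) is small and (495,277) is large.
- Long plate: (276,209).
- Stacks: square on disc at (322,292), small round on long at (384,297).
- Bottle (187,190) and beaker (502,196) stay put.

```bash
python3 - <<'E'
from h import *
f=np.load('top.npy',allow_pickle=True).item()
im=f['img']; g=im.max(2); W=world(f)
def rect(pts):
    (c,wh,a)=cv2.minAreaRect(np.float32(pts)); return np.round(c,1),np.round(wh,1),round(a,1)
for n,(u,v) in dict(long=(276,209),round=(407,205),disc=(495,277),square=(201,293),purple=(129,294)).items():
    m=np.uint8(g<95); x0,y0=u-45,v-45
    box=np.zeros_like(m); # flood from seed within dark region
    lab=cv2.connectedComponents(m,connectivity=4)[1]; k=np.uint8(lab==lab[v,u])
    ps=[ray(f,*p[0],42)[:2] for p in max(cv2.findContours(k,cv2.RETR_EXTERNAL,cv2.CHAIN_APPROX_NONE)[0],key=len)]
    print(n,k.sum(),rect(ps),'z',np.median(W[k>0][:,2]))
# stacks by height
sub=np.zeros_like(g); sub[262:330,288:414]=1
for lo,hi in((76,95),(36,56)):
    m=np.uint8((W[...,2]>lo)&(W[...,2]<hi)&(sub>0)); nn,lab,st,c=cv2.connectedComponentsWithStats(m)
    for i in range(1,nn):
        if st[i,4]>40: print(lo,st[i,4],np.round(c[i]),rect(W[lab==i][:,:2]),np.median(W[lab==i][:,2]))
c=im[180:360,90:530]; cv2.imwrite('pics/crop0.png',cv2.resize(c,(800,327),interpolation=cv2.INTER_CUBIC))
E
```

```text
long 1611 (array([651.1, 166.9]), array([ 71.9, 131.3]), 4.7) z 42.730507368662984
round 439 (array([ 664. , -149.5]), array([54.5, 55.1]), 45.3) z 42.83715480009141
disc 958 (array([ 488.7, -361.1]), array([81.2, 81.8]), 0.4) z 42.60725465784287
square 640 (array([445.7, 348.5]), array([60.3, 60.3]), 79.9) z 42.902257285605856
purple 681 (array([441.2, 517.7]), array([62.2, 62.2]), 63.1) z 42.88964031573232
76 269 [323. 295.] (array([443.7,  51. ]), array([37.6, 37.9]), 79.1) 86.21653770681905
76 191 [384. 300.] (array([434.6, -89.8]), array([34.6, 34.1]), 64.7) 86.47616794044552
36 781 [383. 296.] (array([439.1, -92.2]), array([ 50.5, 110.1]), 87.6) 46.42536591495491
36 233 [323. 288.] (array([453.3,  50.5]), array([60.6, 51.9]), 80.5) 47.13119892762438
```

View pics/crop0.png

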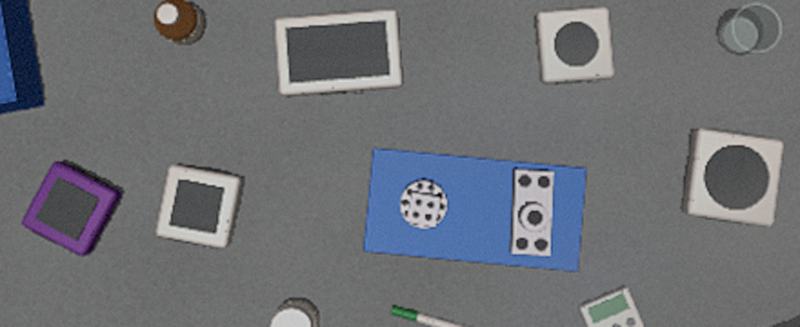

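The crop confirms the white square heater at (201,293), with the purple one beside it as the look-alike. I'll start with the square block, which sits on the disc.

```bash
cat >> h.py <<'E'
def go(x,y,z,yaw,s=None):
    from scipy.spatial.transform import Rotation as Ro
    s=s or env.state(); R=Ro.from_euler('xyz',s['ee_rot'],degrees=True).as_matrix()
    y0=s['ee_rot'][2]; Rn=Ro.from_euler('xyz',[180,0,y0],degrees=True).as_matrix()
    d=(np.array([x,y,z])-s['ee_pos'])@Rn; r=-((yaw-y0+180)%360-180)/5
    print('delta',np.round(d,1),'roll',round(r,2),'rows',max(np.linalg.norm(d)/41.7,abs(r)*5/7.16))
E
python3 -c "
from h import *
go(443.7,51,200,79.1)"
```

```text
delta [ 428.8 -449.7   13.2] roll -11.26 rows 14.903878541784048
```

>>> arm_command:
  rows:
    - {"delta_pos": [428.8,-449.7,13.2],"roll": -11.26,"jaw": 100}
    - {"delta_pos": [428.8,-449.7,13.2],"roll": -11.26,"jaw": 100}
    - {"delta_pos": [428.8,-449.7,13.2],"roll": -11.26,"jaw": 100}
    - {"delta_pos": [428.8,-449.7,13.2],"roll": -11.26,"jaw": 100}
    - {"delta_pos": [428.8,-449.7,13.2],"roll": -11.26,"jaw": 100}
    - {"delta_pos": [428.8,-449.7,13.2],"roll": -11.26,"jaw": 100}
    - {"delta_pos": [428.8,-449.7,13.2],"roll": -11.26,"jaw": 100}
    - {"delta_pos": [428.8,-449.7,13.2],"roll": -11.26,"jaw": 100}
    - {"delta_pos": [428.8,-449.7,13.2],"roll": -11.26,"jaw": 100}
    - {"delta_pos": [428.8,-449.7,13.2],"roll": -11.26,"jaw": 100}
    - {"delta_pos": [428.8,-449.7,13.2],"roll": -11.26,"jaw": 100}
    - {"delta_pos": [428.8,-449.7,13.2],"roll": -11.26,"jaw": 100}
    - {"delta_pos": [428.8,-449.7,13.2],"roll": -11.26,"jaw": 100}
    - {"delta_pos": [428.8,-449.7,13.2],"roll": -11.26,"jaw": 100}
    - {"delta_pos": [428.8,-449.7,13.2],"roll": -11.26,"jaw": 100}
    - {"delta_pos": [428.8,-449.7,13.2],"roll": -11.26,"jaw": 100}
    - {"delta_pos": [428.8,-449.7,13.2],"roll": -11.26,"jaw": 100}
    - {"delta_pos": [428.8,-449.7,13.2],"roll": -11.26,"jaw": 100}

```text
time_s: 1.6
ee_pos: [443.3, 50.3, 200.3]
ee_rot: [-179.9, 0.1, 79.1]
force: [-0.4, -0.6, 0.6]
gripper_width: 91.0
gripper_force: 0.0
```

```bash
python3 - <<'E'
from h import *
f=grab('wrist'); s=f['s']; print(s['time_s'],s['ee_pos'],s['ee_rot']); cv2.imwrite('pics/w1.png',f['img']); np.save('w1',f,allow_pickle=True)
W=world(f)
for lo,hi in((78,95),(38,56)):
    m=np.uint8((W[...,2]>lo)&(W[...,2]<hi)&(f['z_map']>120)); nn,lab,st,c=cv2.connectedComponentsWithStats(m)
    for i in range(1,nn):
        if st[i,4]>800: print(lo,st[i],np.round(c[i]),cv2.minAreaRect(np.float32(W[lab==i][:,:2])),np.median(W[lab==i][:,2]))
go(443.7,51,56,79.1,s)
E
```

```text
1.6 [443.2689982   50.32000909 200.30663727] [-1.79931102e+02  5.85465874e-02  7.91401734e+01]
78 [ 301  208   45   46 2019] [323. 231.] ((443.97906494140625, 52.75489044189453), (38.194313049316406, 37.640506744384766), 78.97620391845703) 86.9446376741243
38 [  462     0   135   157 16590] [531.  70.] ((650.7490844726562, 154.04324340820312), (101.69784545898438, 134.90000915527344), 4.992919445037842) 42.477451674075496
38 [ 100   33   51   73 1105] [134.  76.] ((300.1639404296875, 214.15945434570312), (58.73072052001953, 36.664955139160156), 58.86545181274414) 44.699361898216466
38 [ 296  189   65   59 1230] [335. 210.] ((451.4172668457031, 57.32837677001953), (50.69993209838867, 61.307640075683594), 64.25061798095703) 46.99074260891456
38 [ 290  331  108   46 2705] [343. 346.] ((439.48468017578125, -88.17646026611328), (46.15349578857422, 110.23416900634766), 87.38096618652344) 46.96073595247884
delta [  0.7   0.3 144.3] roll 0.01 rows 3.4606446760076683
```

View pics/w1.png

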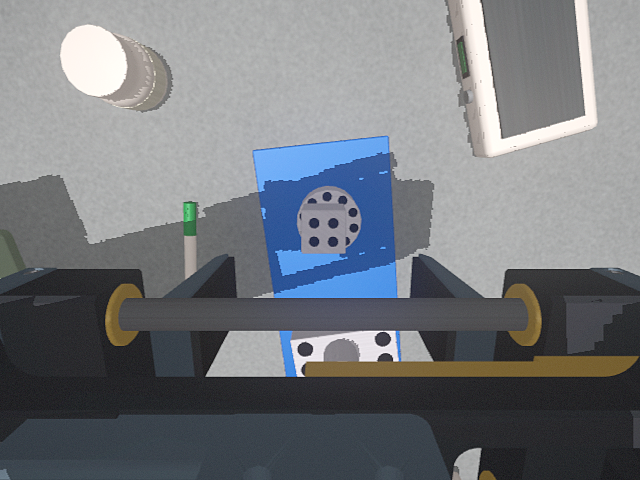

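The wrist view shows the square block at (323,228) on the disc, between the fingers. I'm descending to grip it.

>>> arm_command:
  rows:
    - {"delta_pos": [2,0,40],"roll": 0,"jaw": 100}
    - {"delta_pos": [2,0,80],"roll": 0,"jaw": 100}
    - {"delta_pos": [2,0,115],"roll": 0,"jaw": 100}
    - {"delta_pos": [2,0,135],"roll": 0,"jaw": 100}
    - {"delta_pos": [2,0,144],"roll": 0,"jaw": 100}
    - {"delta_pos": [2,0,144],"roll": 0,"jaw": 30}
    - {"delta_pos": [2,0,144],"roll": 0,"jaw": 30}
    - {"delta_pos": [2,0,144],"roll": 0,"jaw": 30}
    - {"delta_pos": [2,0,144],"roll": 0,"jaw": 30}
    - {"delta_pos": [2,0,144],"roll": 0,"jaw": 30}
    - {"delta_pos": [2,0,144],"roll": 0,"jaw": 30}
    - {"delta_pos": [2,0,144],"roll": 0,"jaw": 30}
    - {"delta_pos": [2,0,144],"roll": 0,"jaw": 30}
  squeeze: 25

```text
time_s: 2.73
ee_pos: [444.4, 52.6, 57.0]
ee_rot: [180.0, -0.0, 79.1]
force: [0.1, -0.1, -0.4]
gripper_width: 40.6
gripper_force: 0.0
```

>>> arm_command:
  rows:
    - {"delta_pos": [0,0,0],"roll": 0,"jaw": 25}
    - {"delta_pos": [0,0,0],"roll": 0,"jaw": 25}
    - {"delta_pos": [0,0,0],"roll": 0,"jaw": 25}
    - {"delta_pos": [0,0,0],"roll": 0,"jaw": 25}
    - {"delta_pos": [0,0,-10],"roll": 0,"jaw": 25}
    - {"delta_pos": [0,0,-35],"roll": 0,"jaw": 25}
    - {"delta_pos": [0,0,-65],"roll": 0,"jaw": 25}
    - {"delta_pos": [0,0,-75],"roll": 0,"jaw": 25}
    - {"delta_pos": [0,0,-75],"roll": 0,"jaw": 25}
  squeeze: 25

```text
time_s: 3.48
ee_pos: [446.2, 52.7, 133.9]
ee_rot: [179.7, -0.1, 79.1]
force: [-0.2, 0.3, -0.5]
gripper_width: 37.8
gripper_force: 25.0
```

```bash
python3 - <<'E'
from h import *
go(445.7,348.5,132,79.9)
f=grab('top'); im=f['img']; W=world(f)
for lo,hi in((110,126),(38,56),):
    m=np.uint8((W[...,2]>lo)&(W[...,2]<hi)); m[:,:288]=0;m[:,414:]=0;m[:262]=0;m[340:]=0
    nn,lab,st,c=cv2.connectedComponentsWithStats(m)
    for i in range(1,nn):
        if st[i,4]>40: print(lo,st[i],cv2.minAreaRect(np.float32(W[lab==i][:,:2])))
E
```

```text
delta [290.4 -56.4   1.9] roll -0.16 rows 7.093614895025276
38 [372 274  23  47 775] ((439.26446533203125, -91.97090148925781), (50.764625549316406, 110.10230255126953), 86.82563781738281)
```

>>> arm_command:
  rows:
    - {"delta_pos": [20,-4,0],"roll": 0,"jaw": 25}
    - {"delta_pos": [52,-10,0],"roll": 0,"jaw": 25}
    - {"delta_pos": [90,-17,0],"roll": 0,"jaw": 25}
    - {"delta_pos": [130,-25,0],"roll": 0,"jaw": 25}
    - {"delta_pos": [170,-33,0],"roll": 0,"jaw": 25}
    - {"delta_pos": [210,-41,0],"roll": -0.16,"jaw": 25}
    - {"delta_pos": [245,-48,0],"roll": -0.16,"jaw": 25}
    - {"delta_pos": [275,-53,0],"roll": -0.16,"jaw": 25}
    - {"delta_pos": [290,-56,0],"roll": -0.16,"jaw": 25}
    - {"delta_pos": [290,-56,0],"roll": -0.16,"jaw": 25}
    - {"delta_pos": [290,-56,0],"roll": -0.16,"jaw": 25}

```text
time_s: 4.45
ee_pos: [443.2, 347.1, 130.0]
ee_rot: [-179.9, 0.2, 80.0]
force: [-0.0, 0.2, -1.2]
gripper_width: 37.9
gripper_force: 25.0
```

```bash
cat > c.py <<'E'
from h import *
import sys
lo,hi=float(sys.argv[1]),float(sys.argv[2]); a=int(sys.argv[3]) if len(sys.argv)>3 else 800; n=sys.argv[4] if len(sys.argv)>4 else 'wrist'
f=grab(n); s=f['s']; print(s['time_s'],np.round(s['ee_pos'],1),np.round(s['ee_rot'],2),s['gripper_width']); cv2.imwrite('pics/last.png',f['img']); np.save('last',f,allow_pickle=True)
W=world(f)
m=np.uint8((W[...,2]>lo)&(W[...,2]<hi)&(f['z_map']>60)); nn,lab,st,c=cv2.connectedComponentsWithStats(m)
for i in range(1,nn):
    if st[i,4]>a:
        q=cv2.minAreaRect(np.float32(W[lab==i][:,:2])); print(st[i],[np.round(x,1) for x in q],round(float(np.median(W[lab==i][:,2])),1))
E
python3 c.py 38 48; python3 - <<'E'
from h import *
f=np.load('last.npy',allow_pickle=True).item(); W=world(f); g=f['img'].max(2); z=W[...,2]
m=np.uint8((z>37)&(z<48)&(g<130)&(f['z_map']>60)); nn,lab,st,c=cv2.connectedComponentsWithStats(m)
for i in range(1,nn):
    if st[i,4]>500: print('plate',st[i],cv2.minAreaRect(np.float32(W[lab==i][:,:2])))
E
```

```text
4.45 [443.2 347.1 130. ] [-179.88    0.2    79.97] 37.88913238677533
[ 192    0  153   89 9490] [array([432.1, 502.4]), array([57.4, 93.2]), np.float64(63.7)] 40.9
[606 105  34  78 808] [array([670.1, 379.8]), array([54.1, 21. ]), np.float64(87.0)] 43.1
[ 262  177  124   85 8477] [array([446.6, 363.6]), array([64.9, 93. ]), np.float64(79.3)] 40.9
[ 522  331   52   46 1934] [array([611. , 217.3]), array([44.6, 40.4]), np.float64(80.0)] 41.6
plate [ 283  199   82   58 3947] ((446.1038818359375, 358.12493896484375), (44.92901611328125, 62.22480392456055), 79.79767608642578)
plate [ 541  334   32   43 1020] ((620.7636108398438, 213.9959259033203), (25.858566284179688, 38.949825286865234), 3.434431552886963)
```

View pics/last.png

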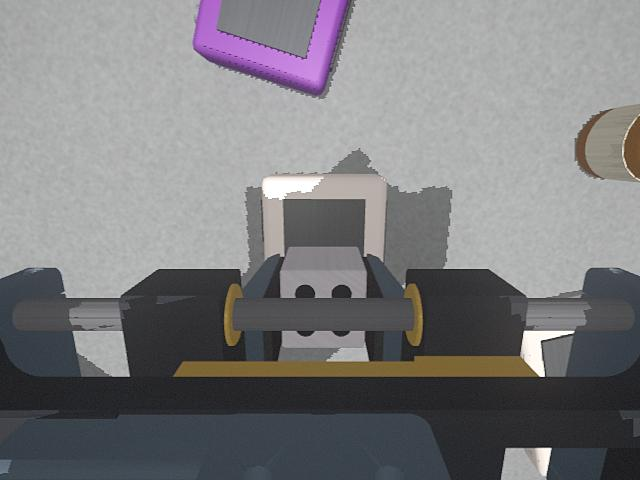

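Block held at (323,300), and the white square plate lies below at (325,225).

>>> arm_command:
  rows:
    - {"delta_pos": [2.5,2.5,15],"roll": 0,"jaw": 25}
    - {"delta_pos": [2.5,2.5,40],"roll": 0,"jaw": 25}
    - {"delta_pos": [2.5,2.5,60],"roll": 0,"jaw": 25}
    - {"delta_pos": [2.5,2.5,68],"roll": 0,"jaw": 25}
    - {"delta_pos": [2.5,2.5,71],"roll": 0,"jaw": 25}
    - {"delta_pos": [2.5,2.5,73],"roll": 0,"jaw": 25}
    - {"delta_pos": [2.5,2.5,74],"roll": 0,"jaw": 25}
    - {"delta_pos": [2.5,2.5,75],"roll": 0,"jaw": 25}
    - {"delta_pos": [2.5,2.5,75],"roll": 0,"jaw": 25}
    - {"delta_pos": [2.5,2.5,75],"roll": 0,"jaw": 25}

```text
time_s: 5.33
ee_pos: [447.4, 350.2, 57.4]
ee_rot: [179.9, -0.1, 79.9]
force: [-0.4, -0.3, -1.0]
gripper_width: 38.1
gripper_force: 25.0
```

>>> arm_command:
  rows:
    - {"delta_pos": [-0.5,-0.5,1],"roll": 0,"jaw": 25}
    - {"delta_pos": [-0.5,-0.5,2],"roll": 0,"jaw": 25}
    - {"delta_pos": [-0.5,-0.5,3],"roll": 0,"jaw": 25}
    - {"delta_pos": [-0.5,-0.5,3.5],"roll": 0,"jaw": 25}
    - {"delta_pos": [-0.5,-0.5,3.5],"roll": 0,"jaw": 25}
    - {"delta_pos": [-0.5,-0.5,3.5],"roll": 0,"jaw": 25}

```text
time_s: 5.83
ee_pos: [446.4, 349.5, 53.1]
ee_rot: [-180.0, 0.0, 79.9]
force: [-0.2, -0.5, -1.5]
gripper_width: 38.0
gripper_force: 25.0
```

>>> arm_command:
  rows:
    - {"delta_pos": [0,0,0.6],"roll": 0,"jaw": 25}
    - {"delta_pos": [0,0,0.6],"roll": 0,"jaw": 25}
    - {"delta_pos": [0,0,1.2],"roll": 0,"jaw": 25}
    - {"delta_pos": [0,0,1.2],"roll": 0,"jaw": 25}
    - {"delta_pos": [0,0,1.2],"roll": 0,"jaw": 25}

```text
time_s: 6.25
ee_pos: [446.5, 349.6, 53.0]
ee_rot: [180.0, -0.0, 79.9]
force: [-1.5, -1.5, 6.4]
gripper_width: 38.0
gripper_force: 25.0
```

Contact made at 6 N. Releasing and rising.

>>> arm_command:
  rows:
    - {"delta_pos": [0,0,0.6],"roll": 0,"jaw": 70}
    - {"delta_pos": [0,0,0],"roll": 0,"jaw": 100}
    - {"delta_pos": [0,0,0],"roll": 0,"jaw": 100}
    - {"delta_pos": [0,0,0],"roll": 0,"jaw": 100}
    - {"delta_pos": [0,0,0],"roll": 0,"jaw": 100}
    - {"delta_pos": [0,0,-15],"roll": 0,"jaw": 100}
    - {"delta_pos": [0,0,-50],"roll": 0,"jaw": 100}
    - {"delta_pos": [0,0,-90],"roll": 0,"jaw": 100}
    - {"delta_pos": [0,0,-130],"roll": 0,"jaw": 100}
    - {"delta_pos": [0,0,-145],"roll": 0,"jaw": 100}

```text
time_s: 7.08
ee_pos: [448.6, 351.1, 202.9]
ee_rot: [179.6, -0.4, 79.9]
force: [0.8, 0.3, 0.2]
gripper_width: 91.3
gripper_force: 0.0
```

```bash
python3 c.py 76 90 500; python3 c.py 76 90 100 top; python3 -c "
from h import *
go(434.6,-89.8,200,79.1)"
```

```text
7.0833 [448.6 351.1 202.9] [179.62  -0.4   79.89] 91.34627078096422
[ 572  126   46   51 1176] [array([684.9, 379.1]), array([40.8, 34.6]), np.float64(80.3)] 81.0
[ 298  213   44   44 1882] [array([446.5, 350.1]), array([37.4, 37.9]), np.float64(79.7)] 83.0
7.1333 [449.2 351.6 204. ] [179.52  -0.52  79.89] 90.959710583957
[559 103  81  71 516] [array([ 820.4, -605.9]), array([193.6, 151.4]), np.float64(84.2)] 80.2
[ 87 153  16  82 175] [array([677.2, 585.6]), array([194.3,   6.5]), np.float64(11.1)] 84.0
[ 25 163  17  82 238] [array([650.9, 727.6]), array([189.4,  29.6]), np.float64(3.3)] 83.3
[176 181  20  18 117] [array([687.3, 375.9]), array([37. , 40.8]), np.float64(38.5)] 80.9
[588 253  29 145 403] [array([ 380. , -595.1]), array([332.5,  18.7]), np.float64(6.6)] 82.8
[ 24 269  13 163 481] [array([315.6, 719.9]), array([368.6,  22.8]), np.float64(3.0)] 82.9
[187 284  18  19 252] [array([446.2, 345.9]), array([34.1, 38.2]), np.float64(79.2)] 82.5
[377 292  15  16 165] [array([434.9, -90.6]), array([32.8, 34.5]), np.float64(89.0)] 86.2
delta [-436.2   63.9    1. ] roll 0.16 rows 10.572234681363325
```

The square block is well centred on its plate. Next is the small round block.

>>> arm_command:
  rows:
    - {"delta_pos": [-41,6,1],"roll": 0.16,"jaw": 75}
    - {"delta_pos": [-82,12,1],"roll": 0.16,"jaw": 75}
    - {"delta_pos": [-123,18,1],"roll": 0.16,"jaw": 75}
    - {"delta_pos": [-164,24,1],"roll": 0.16,"jaw": 75}
    - {"delta_pos": [-205,30,1],"roll": 0.16,"jaw": 75}
    - {"delta_pos": [-246,36,1],"roll": 0.16,"jaw": 75}
    - {"delta_pos": [-287,42,1],"roll": 0.16,"jaw": 75}
    - {"delta_pos": [-328,48,1],"roll": 0.16,"jaw": 75}
    - {"delta_pos": [-369,54,1],"roll": 0.16,"jaw": 75}
    - {"delta_pos": [-405,60,1],"roll": 0.16,"jaw": 75}
    - {"delta_pos": [-436,64,1],"roll": 0.16,"jaw": 75}
    - {"delta_pos": [-436,64,1],"roll": 0.16,"jaw": 75}
    - {"delta_pos": [-436,64,1],"roll": 0.16,"jaw": 75}

```text
time_s: 8.27
ee_pos: [431.9, -92.0, 194.6]
ee_rot: [-179.8, -0.0, 78.9]
force: [-0.6, 0.1, -0.1]
gripper_width: 68.5
gripper_force: 0.0
```

```bash
python3 c.py 78 95 400;  python3 - <<'E'
from h import *
go(435,-90,56,79.1)
f=np.load('last.npy',allow_pickle=True).item(); W=world(f); z=W[...,2]
m=np.uint8((z>38)&(z<56)&(f['z_map']>60)); nn,lab,st,c=cv2.connectedComponentsWithStats(m)
for i in range(1,nn):
    if st[i,4]>500: print(st[i],cv2.minAreaRect(np.float32(W[lab==i][:,:2])))
E
```

```text
8.2667 [431.9 -92.  194.6] [-1.7983e+02 -2.0000e-02  7.8880e+01] 68.5271067817878
[ 304  210   43   43 1446] [array([434.4, -88.7]), array([35. , 34.9]), np.float64(80.1)] 87.0
delta [  1.5   2.7 138.8] roll -0.02 rows 3.3296946068794595
[ 274   17   73   82 4631] ((449.2801818847656, 52.11913299560547), (61.4046630859375, 60.894020080566406), 55.68367004394531)
[ 514  178  106  103 7949] ((662.5075073242188, -148.43753051757812), (93.213134765625, 93.50821685791016), 5.617753505706787)
[ 269  188  123   69 4607] ((439.5901794433594, -91.01895904541016), (50.43620681762695, 110.12873840332031), 87.5531234741211)
```

>>> arm_command:
  rows:
    - {"delta_pos": [2,0,0],"roll": 0,"jaw": 70}
    - {"delta_pos": [2,0,35],"roll": 0,"jaw": 70}
    - {"delta_pos": [2,0,75],"roll": 0,"jaw": 70}
    - {"delta_pos": [2,0,110],"roll": 0,"jaw": 70}
    - {"delta_pos": [2,0,130],"roll": 0,"jaw": 70}
    - {"delta_pos": [2,0,140],"roll": 0,"jaw": 70}
    - {"delta_pos": [2,0,140],"roll": 0,"jaw": 70}
    - {"delta_pos": [2,0,140],"roll": 0,"jaw": 70}

```text
time_s: 8.98
ee_pos: [433.2, -87.7, 55.7]
ee_rot: [-179.9, -0.0, 79.2]
force: [0.1, 0.2, -0.2]
gripper_width: 64.5
gripper_force: 0.0
```

>>> arm_command:
  rows:
    - {"delta_pos": [-1,1.4,0],"roll": 0,"jaw": 24}
    - {"delta_pos": [-1,1.4,0],"roll": 0,"jaw": 24}
    - {"delta_pos": [-1,1.4,0],"roll": 0,"jaw": 24}
    - {"delta_pos": [-1,1.4,0],"roll": 0,"jaw": 24}
    - {"delta_pos": [-1,1.4,0],"roll": 0,"jaw": 24}
    - {"delta_pos": [-1,1.4,0],"roll": 0,"jaw": 24}
    - {"delta_pos": [-1,1.4,0],"roll": 0,"jaw": 24}
    - {"delta_pos": [-1,1.4,0],"roll": 0,"jaw": 24}
    - {"delta_pos": [-1,1.4,-10],"roll": 0,"jaw": 24}
    - {"delta_pos": [-1,1.4,-35],"roll": 0,"jaw": 24}
    - {"delta_pos": [-1,1.4,-65],"roll": 0,"jaw": 24}
    - {"delta_pos": [-1,1.4,-75],"roll": 0,"jaw": 24}
    - {"delta_pos": [-1,1.4,-75],"roll": 0,"jaw": 24}
    - {"delta_pos": [-1,1.4,-75],"roll": 0,"jaw": 24}
  squeeze: 25

```text
time_s: 10.15
ee_pos: [434.3, -90.2, 130.9]
ee_rot: [180.0, 0.0, 79.1]
force: [0.5, -0.2, -1.9]
gripper_width: 35.3
gripper_force: 25.0
```

```bash
python3 c.py 110 170 400;  python3 -c "
from h import *
go(663,-149,130,79.1)"
```

```text
10.15 [434.3 -90.2 130.9] [1.7998e+02 1.0000e-02 7.9090e+01] 35.33616842045647
[ 251  247  144   51 4675] [array([436.6, -79.2]), array([16.4, 58.6]), np.float64(78.9)] 158.7
[294 331  58  13 494] [array([ 432. , -102.6]), array([ 6.8, 25.8]), np.float64(79.0)] 161.2
delta [-1.440e+01  2.364e+02  1.000e-01] roll -0.0 rows 5.679362582001631
```

>>> arm_command:
  rows:
    - {"delta_pos": [-1,20,0],"roll": 0,"jaw": 24}
    - {"delta_pos": [-3,52,0],"roll": 0,"jaw": 24}
    - {"delta_pos": [-5,90,0],"roll": 0,"jaw": 24}
    - {"delta_pos": [-8,130,0],"roll": 0,"jaw": 24}
    - {"delta_pos": [-10,170,0],"roll": 0,"jaw": 24}
    - {"delta_pos": [-13,205,0],"roll": 0,"jaw": 24}
    - {"delta_pos": [-14.4,228,0],"roll": 0,"jaw": 24}
    - {"delta_pos": [-14.4,236,0],"roll": 0,"jaw": 24}
    - {"delta_pos": [-14.4,236,0],"roll": 0,"jaw": 24}
    - {"delta_pos": [-14.4,236,20],"roll": 0,"jaw": 24}
    - {"delta_pos": [-14.4,236,45],"roll": 0,"jaw": 24}
    - {"delta_pos": [-14.4,236,62],"roll": 0,"jaw": 24}
    - {"delta_pos": [-14.4,236,69],"roll": 0,"jaw": 24}
    - {"delta_pos": [-14.4,236,73],"roll": 0,"jaw": 24}
    - {"delta_pos": [-14.4,236,75],"roll": 0,"jaw": 24}
    - {"delta_pos": [-14.4,236,76],"roll": 0,"jaw": 24}
    - {"delta_pos": [-14.4,236,76],"roll": 0,"jaw": 24}
    - {"delta_pos": [-14.4,236,76],"roll": 0,"jaw": 24}

```text
time_s: 11.7
ee_pos: [664.1, -149.1, 56.2]
ee_rot: [179.9, 0.0, 79.1]
force: [-0.4, 0.2, -2.0]
gripper_width: 35.4
gripper_force: 25.0
```

>>> arm_command:
  rows:
    - {"delta_pos": [0,0,1],"roll": 0,"jaw": 24}
    - {"delta_pos": [0,0,2],"roll": 0,"jaw": 24}
    - {"delta_pos": [0,0,3],"roll": 0,"jaw": 24}
    - {"delta_pos": [0,0,3.5],"roll": 0,"jaw": 24}
    - {"delta_pos": [0,0,4],"roll": 0,"jaw": 24}
    - {"delta_pos": [0,0,4],"roll": 0,"jaw": 24}
    - {"delta_pos": [0,0,4],"roll": 0,"jaw": 24}

```text
time_s: 12.28
ee_pos: [663.7, -149.1, 52.7]
ee_rot: [179.9, 0.0, 79.1]
force: [-2.0, -0.2, 5.5]
gripper_width: 35.7
gripper_force: 25.0
```

>>> arm_command:
  rows:
    - {"delta_pos": [0,0,0.4],"roll": 0,"jaw": 70}
    - {"delta_pos": [0,0,0],"roll": 0,"jaw": 100}
    - {"delta_pos": [0,0,0],"roll": 0,"jaw": 100}
    - {"delta_pos": [0,0,0],"roll": 0,"jaw": 100}
    - {"delta_pos": [0,0,0],"roll": 0,"jaw": 100}
    - {"delta_pos": [0,0,-15],"roll": 0,"jaw": 100}
    - {"delta_pos": [0,0,-50],"roll": 0,"jaw": 100}
    - {"delta_pos": [0,0,-90],"roll": 0,"jaw": 100}
    - {"delta_pos": [0,0,-130],"roll": 0,"jaw": 100}
    - {"delta_pos": [0,0,-140],"roll": 0,"jaw": 100}
    - {"delta_pos": [0,0,-140],"roll": 0,"jaw": 100}

```text
time_s: 13.2
ee_pos: [665.7, -149.5, 195.8]
ee_rot: [179.5, 0.0, 79.1]
force: [-0.6, -0.4, -0.2]
gripper_width: 91.0
gripper_force: 0.0
```

```bash
python3 c.py 74 90 500; python3 - <<'E'
from h import *
f=np.load('last.npy',allow_pickle=True).item(); W=world(f); z=W[...,2]
m=np.uint8((z>37)&(z<56)&(f['z_map']>60)); nn,lab,st,c=cv2.connectedComponentsWithStats(m)
for i in range(1,nn):
    if st[i,4]>500: print(st[i],cv2.minAreaRect(np.float32(W[lab==i][:,:2])))
go(439.4,-91.3,140,-2.5)
E
```

```text
13.2 [ 665.7 -149.5  195.8] [1.7948e+02 3.0000e-02 7.9090e+01] 90.99015678643987
[ 298  211   42   43 1393] [array([ 663.7, -147.7]), array([35.5, 34.8]), np.float64(79.8)] 83.0
[   0    0   65   84 4394] ((456.8729248046875, 49.33376693725586), (61.86399459838867, 47.22513961791992), 67.38836669921875)
[ 454    0   26  113 1134] ((815.07177734375, -29.06836700439453), (2.0908944606781006, 92.12393188476562), 3.0124382972717285)
[ 259  165  117  114 7512] ((663.0592651367188, -148.67361450195312), (94.04833221435547, 93.7115478515625), 4.8325018882751465)
[   5  175  135   70 6581] ((439.81329345703125, -90.91899108886719), (50.157413482666016, 112.03435516357422), 87.44910430908203)
delta [  14.3 -231.6   52.4] roll 16.32 rows 11.395514548538062
```

View pics/last.png

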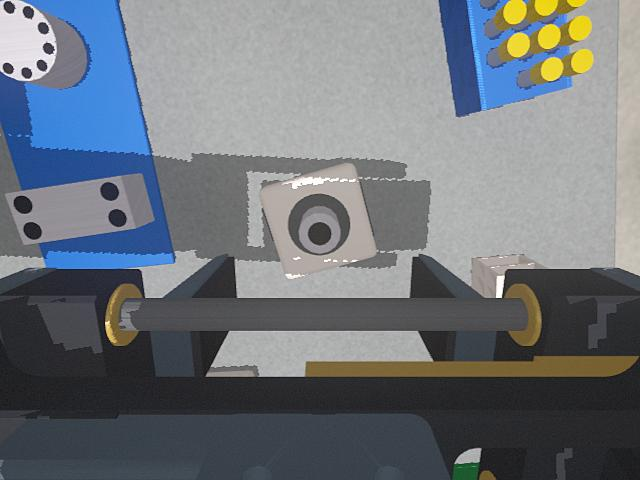

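The small round block is centred on its plate at (319,225). Next is the long block, with yaw turned to about -2.6°.

>>> arm_command:
  rows:
    - {"delta_pos": [3,-40,0],"roll": 1.3,"jaw": 100}
    - {"delta_pos": [6,-80,10],"roll": 2.7,"jaw": 100}
    - {"delta_pos": [9,-120,30],"roll": 4,"jaw": 100}
    - {"delta_pos": [12,-160,40],"roll": 5.4,"jaw": 100}
    - {"delta_pos": [14,-200,50],"roll": 6.8,"jaw": 100}
    - {"delta_pos": [14.3,-231.6,52],"roll": 8.2,"jaw": 100}
    - {"delta_pos": [14.3,-231.6,52],"roll": 9.6,"jaw": 100}
    - {"delta_pos": [14.3,-231.6,52],"roll": 11,"jaw": 100}
    - {"delta_pos": [14.3,-231.6,52],"roll": 12.4,"jaw": 100}
    - {"delta_pos": [14.3,-231.6,52],"roll": 13.8,"jaw": 100}
    - {"delta_pos": [14.3,-231.6,52],"roll": 15.2,"jaw": 100}
    - {"delta_pos": [14.3,-231.6,52],"roll": 16.3,"jaw": 100}
    - {"delta_pos": [14.3,-231.6,52],"roll": 16.3,"jaw": 100}
    - {"delta_pos": [14.3,-231.6,52],"roll": 16.3,"jaw": 100}
    - {"delta_pos": [14.3,-231.6,52],"roll": 16.3,"jaw": 100}

```text
time_s: 14.5
ee_pos: [437.9, -90.9, 137.9]
ee_rot: [-180.0, 0.1, -2.3]
force: [0.5, 0.6, -0.2]
gripper_width: 91.7
gripper_force: 0.0
```

```bash
python3 c.py 36 52 500; python3 -c "
from h import *
go(439.5,-91.2,16,-2.6)"
```

```text
14.5 [437.9 -90.9 137.9] [-1.7998e+02  1.5000e-01 -2.2900e+00] 91.68707148144536
[   0    0   65   25 1210] [array([609.1, 105.4]), array([13.4, 46.8]), np.float64(0.5)] 39.2
[ 578   74   62  159 6368] [array([ 488.8, -311. ]), array([122.3,  47.1]), np.float64(10.6)] 39.9
[ 290  167   67  131 8360] [array([442.8, -90.8]), array([ 50.1, 104.4]), np.float64(87.5)] 47.0
[ 100  193   85   79 5101] [array([449.9,  52.3]), array([61.5, 61.2]), np.float64(74.2)] 47.0
delta [1.300e+00 1.000e-01 1.222e+02] roll 0.06 rows 2.9298793345287013
```

>>> arm_command:
  rows:
    - {"delta_pos": [1.3,0,35],"roll": 0,"jaw": 100}
    - {"delta_pos": [1.3,0,75],"roll": 0,"jaw": 100}
    - {"delta_pos": [1.3,0,105],"roll": 0,"jaw": 100}
    - {"delta_pos": [1.3,0,116],"roll": 0,"jaw": 80}
    - {"delta_pos": [1.3,0,121],"roll": 0,"jaw": 70}
    - {"delta_pos": [1.3,0,121],"roll": 0,"jaw": 40}
    - {"delta_pos": [1.3,0,121],"roll": 0,"jaw": 40}
    - {"delta_pos": [1.3,0,121],"roll": 0,"jaw": 40}
    - {"delta_pos": [1.3,0,121],"roll": 0,"jaw": 40}
    - {"delta_pos": [1.3,0,121],"roll": 0,"jaw": 40}
    - {"delta_pos": [1.3,0,121],"roll": 0,"jaw": 40}
    - {"delta_pos": [1.3,0,121],"roll": 0,"jaw": 40}
  squeeze: 45

```text
time_s: 15.55
ee_pos: [440.9, -91.4, 19.1]
ee_rot: [180.0, -0.1, -2.4]
force: [-1.3, 0.2, 7.1]
gripper_width: 49.9
gripper_force: 45.0
```

>>> arm_command:
  rows:
    - {"delta_pos": [0,0,-3],"roll": 0,"jaw": 40}
    - {"delta_pos": [0,0,-10],"roll": 0,"jaw": 40}
    - {"delta_pos": [0,0,-30],"roll": 0,"jaw": 40}
    - {"delta_pos": [0,0,-65],"roll": 0,"jaw": 40}
    - {"delta_pos": [0,0,-95],"roll": 0,"jaw": 40}
    - {"delta_pos": [0,0,-110],"roll": 0,"jaw": 40}
    - {"delta_pos": [0,0,-110],"roll": 0,"jaw": 40}
    - {"delta_pos": [0,0,-110],"roll": 0,"jaw": 40}

```text
time_s: 16.22
ee_pos: [439.7, -91.1, 128.1]
ee_rot: [180.0, -0.0, -2.4]
force: [0.0, -0.2, -5.1]
gripper_width: 49.8
gripper_force: 45.0
```

```bash
python3 c.py 130 170 400; python3 - <<'E'
from h import *
go(651.1,166.9,125,94.7)
E
```

```text
16.2167 [439.7 -91.1 128.1] [ 1.7999e+02 -2.0000e-02 -2.4000e+00] 49.84413689333755
[  232   183   181   115 14582] [array([469.4, -91.9]), array([72.3, 49. ]), np.float64(87.5)] 156.0
[ 263  331  121   30 3406] [array([424., -90.]), array([50.4, 22.6]), np.float64(87.4)] 156.0
delta [ 201.3 -266.5    2. ] roll -19.42 rows 13.562047252108506
```

View pics/last.png

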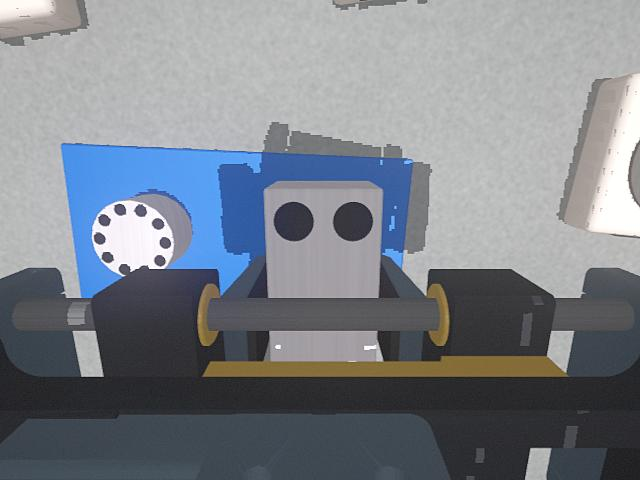

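The long block is held level, with its bores at (293,221) and (353,221). I'm carrying it to the long plate and turning it on the way.

>>> arm_command:
  rows:
    - {"delta_pos": [8,-10,0],"roll": -0.6,"jaw": 40}
    - {"delta_pos": [22,-30,0],"roll": -1.6,"jaw": 40}
    - {"delta_pos": [40,-52,0],"roll": -2.8,"jaw": 40}
    - {"delta_pos": [58,-76,0],"roll": -4.1,"jaw": 40}
    - {"delta_pos": [76,-100,0],"roll": -5.4,"jaw": 40}
    - {"delta_pos": [94,-124,0],"roll": -6.7,"jaw": 40}
    - {"delta_pos": [112,-148,0],"roll": -8,"jaw": 40}
    - {"delta_pos": [130,-172,0],"roll": -9.3,"jaw": 40}
    - {"delta_pos": [148,-196,0],"roll": -10.6,"jaw": 40}
    - {"delta_pos": [164,-218,0],"roll": -11.9,"jaw": 40}
    - {"delta_pos": [178,-238,0],"roll": -13.2,"jaw": 40}
    - {"delta_pos": [190,-252,0],"roll": -14.5,"jaw": 40}
    - {"delta_pos": [197,-262,0],"roll": -15.8,"jaw": 40}
    - {"delta_pos": [201,-266.5,0],"roll": -17.1,"jaw": 40}
    - {"delta_pos": [201,-266.5,0],"roll": -18.3,"jaw": 40}
    - {"delta_pos": [201,-266.5,0],"roll": -19.1,"jaw": 40}
    - {"delta_pos": [201,-266.5,0],"roll": -19.42,"jaw": 40}
    - {"delta_pos": [201,-266.5,0],"roll": -19.42,"jaw": 40}
    - {"delta_pos": [201,-266.5,0],"roll": -19.42,"jaw": 40}

```text
time_s: 17.85
ee_pos: [650.9, 166.3, 125.3]
ee_rot: [-179.7, 0.0, 94.6]
force: [0.5, -0.1, -5.0]
gripper_width: 49.6
gripper_force: 45.0
```

```bash
python3 c.py 134 170 1500; python3 - <<'E'
from h import *
f=np.load('last.npy',allow_pickle=True).item(); W=world(f); z=W[...,2]
m=np.uint8((z>36)&(z<56)&(f['z_map']>60)); nn,lab,st,c=cv2.connectedComponentsWithStats(m)
for i in range(1,nn):
    if st[i,4]>1000: print(st[i],cv2.minAreaRect(np.float32(W[lab==i][:,:2])))
go(651.1,166.9,54,94.7)
E
```

```text
17.85 [650.9 166.3 125.3] [-1.7973e+02  5.0000e-02  9.4640e+01] 49.62088395840955
[  229   184   187   114 14595] [array([648.9, 195.5]), array([73.4, 49.4]), np.float64(4.7)] 153.1
[ 261  331  124   30 3475] [array([652.4, 151.1]), array([50.5, 24.4]), np.float64(3.7)] 153.2
[   0    0   97   39 2581] ((456.1920471191406, 305.0112609863281), (64.51752471923828, 22.638132095336914), 5.437433242797852)
[ 556   18   33  180 3700] ((813.0466918945312, 272.4190673828125), (7.598180770874023, 114.81204223632812), 10.515236854553223)
[ 251  130  142  126 8175] ((647.1578369140625, 202.39599609375), (102.4853515625, 93.20277404785156), 4.991215705871582)
[  72  331   31   46 1021] ((467.0760498046875, 59.06367111206055), (19.644145965576172, 42.999488830566406), 3.775385856628418)
delta [ 0.5 -0.  71.9] roll -0.01 rows 1.724394787581511
```

>>> arm_command:
  rows:
    - {"delta_pos": [1.5,0,12],"roll": 0,"jaw": 40}
    - {"delta_pos": [1.5,0,35],"roll": 0,"jaw": 40}
    - {"delta_pos": [1.5,0,55],"roll": 0,"jaw": 40}
    - {"delta_pos": [1.5,0,63],"roll": 0,"jaw": 40}
    - {"delta_pos": [1.5,0,66],"roll": 0,"jaw": 40}
    - {"delta_pos": [1.5,0,67.5],"roll": 0,"jaw": 40}
    - {"delta_pos": [1.5,0,68],"roll": 0,"jaw": 40}
    - {"delta_pos": [1.5,0,69],"roll": 0,"jaw": 40}
    - {"delta_pos": [1.5,0,69],"roll": 0,"jaw": 40}
    - {"delta_pos": [1.5,0,69],"roll": 0,"jaw": 40}

```text
time_s: 18.73
ee_pos: [652.5, 168.2, 59.9]
ee_rot: [179.9, -0.0, 94.7]
force: [0.3, -0.9, -4.9]
gripper_width: 49.6
gripper_force: 45.0
```

>>> arm_command:
  rows:
    - {"delta_pos": [-0.5,-1.5,1.5],"roll": 0,"jaw": 40}
    - {"delta_pos": [-0.5,-1.5,3],"roll": 0,"jaw": 40}
    - {"delta_pos": [-0.5,-1.5,4],"roll": 0,"jaw": 40}
    - {"delta_pos": [-0.5,-1.5,4.8],"roll": 0,"jaw": 40}
    - {"delta_pos": [-0.5,-1.5,5.4],"roll": 0,"jaw": 40}
    - {"delta_pos": [-0.5,-1.5,5.8],"roll": 0,"jaw": 40}
    - {"delta_pos": [-0.5,-1.5,5.8],"roll": 0,"jaw": 40}

```text
time_s: 19.32
ee_pos: [650.4, 167.3, 55.1]
ee_rot: [180.0, -0.0, 94.7]
force: [-4.1, -1.9, 6.3]
gripper_width: 49.6
gripper_force: 45.0
```

Contact made. Releasing the long block.

>>> arm_command:
  rows:
    - {"delta_pos": [0,0,0.4],"roll": 0,"jaw": 80}
    - {"delta_pos": [0,0,0],"roll": 0,"jaw": 100}
    - {"delta_pos": [0,0,0],"roll": 0,"jaw": 100}
    - {"delta_pos": [0,0,0],"roll": 0,"jaw": 100}
    - {"delta_pos": [0,0,0],"roll": 0,"jaw": 100}
    - {"delta_pos": [0,0,-15],"roll": 0,"jaw": 100}
    - {"delta_pos": [0,0,-50],"roll": 0,"jaw": 100}
    - {"delta_pos": [0,0,-90],"roll": 0,"jaw": 100}
    - {"delta_pos": [0,0,-130],"roll": 0,"jaw": 100}
    - {"delta_pos": [0,0,-140],"roll": 0,"jaw": 100}
    - {"delta_pos": [0,0,-140],"roll": 0,"jaw": 100}

```text
time_s: 20.23
ee_pos: [652.8, 168.1, 198.0]
ee_rot: [179.5, -0.1, 94.7]
force: [-0.2, -0.1, -0.5]
gripper_width: 91.0
gripper_force: 0.0
```

```bash
python3 c.py 74 90 2000; python3 - <<'E'
from h import *
f=np.load('last.npy',allow_pickle=True).item(); W=world(f); z=W[...,2]
m=np.uint8((z>36)&(z<56)&(f['z_map']>60)); nn,lab,st,c=cv2.connectedComponentsWithStats(m)
for i in range(1,nn):
    if st[i,4]>1000: print(st[i],cv2.minAreaRect(np.float32(W[lab==i][:,:2])))
go(449.8,52.3,140,79.1)
E
```

```text
20.2333 [652.8 168.1 198. ] [ 1.7947e+02 -8.0000e-02  9.4690e+01] 90.9975975079704
[ 288  171   61  126 7340] [array([650.5, 165.9]), array([ 50. , 109.9]), np.float64(4.6)] 83.0
[  29    0  119   67 5614] ((441.023193359375, 329.0005187988281), (54.12581253051758, 95.22435760498047), 80.12899017333984)
[ 500   55   16  135 1698] ((812.2364501953125, 271.9783020019531), (6.806894302368164, 114.35929870605469), 12.673239707946777)
[ 262  137  111  161 9217] ((649.9572143554688, 169.79547119140625), (102.66426086425781, 158.4647979736328), 5.07459020614624)
delta [ -98.5 -210.2   54.6] roll 3.12 rows 5.7184765659617245
```

View pics/last.png

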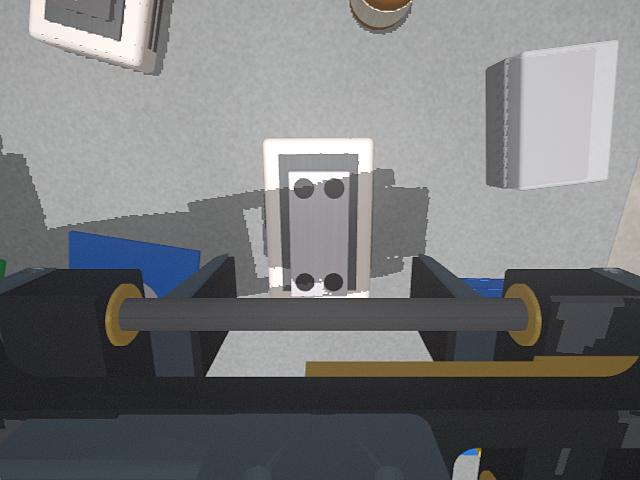

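The long block at (319,235) is aligned on its plate, within its edges. The disc is last.

>>> arm_command:
  rows:
    - {"delta_pos": [-16,-35,0],"roll": 0.6,"jaw": 100}
    - {"delta_pos": [-32,-70,0],"roll": 1.2,"jaw": 100}
    - {"delta_pos": [-48,-105,15],"roll": 1.8,"jaw": 100}
    - {"delta_pos": [-64,-140,30],"roll": 2.4,"jaw": 100}
    - {"delta_pos": [-82,-175,45],"roll": 3.1,"jaw": 100}
    - {"delta_pos": [-98.5,-210,54],"roll": 3.1,"jaw": 100}
    - {"delta_pos": [-98.5,-210,54],"roll": 3.1,"jaw": 100}
    - {"delta_pos": [-98.5,-210,54],"roll": 3.1,"jaw": 100}
    - {"delta_pos": [-98.5,-210,54],"roll": 3.1,"jaw": 100}
    - {"delta_pos": [-98.5,-210,54],"roll": 3.1,"jaw": 100}

```text
time_s: 21.12
ee_pos: [450.5, 52.5, 138.9]
ee_rot: [180.0, -0.0, 79.2]
force: [-0.8, 0.6, -0.0]
gripper_width: 91.0
gripper_force: 0.0
```

```bash
python3 c.py 39 54 1500; python3 -c "
from h import *
go(449.8,52.3,17,79.1)"
```

```text
21.1167 [450.5  52.5 138.9] [ 1.7998e+02 -1.0000e-02  7.9210e+01] 91.00902172392466
[ 493    0  147  162 8872] [array([648.2, 143.9]), array([ 94. , 113.6]), np.float64(5.0)] 42.0
[  39    9   62   91 1909] [array([300.8, 214.1]), array([58.1, 36.4]), np.float64(59.6)] 45.0
[ 282  202   78   77 4670] [array([449.1,  52.7]), array([61.1, 61. ]), np.float64(58.0)] 47.0
delta [ -0.4  -0.8 122.1] roll 0.02 rows 2.927341763294992
```

>>> arm_command:
  rows:
    - {"delta_pos": [-0.4,-0.8,35],"roll": 0,"jaw": 100}
    - {"delta_pos": [-0.4,-0.8,75],"roll": 0,"jaw": 100}
    - {"delta_pos": [-0.4,-0.8,105],"roll": 0,"jaw": 100}
    - {"delta_pos": [-0.4,-0.8,116],"roll": 0,"jaw": 100}
    - {"delta_pos": [-0.4,-0.8,121],"roll": 0,"jaw": 85}
    - {"delta_pos": [-0.4,-0.8,121],"roll": 0,"jaw": 50}
    - {"delta_pos": [-0.4,-0.8,121],"roll": 0,"jaw": 50}
    - {"delta_pos": [-0.4,-0.8,121],"roll": 0,"jaw": 50}
    - {"delta_pos": [-0.4,-0.8,121],"roll": 0,"jaw": 50}
    - {"delta_pos": [-0.4,-0.8,121],"roll": 0,"jaw": 50}
    - {"delta_pos": [-0.4,-0.8,121],"roll": 0,"jaw": 50}
    - {"delta_pos": [0,0,118],"roll": 0,"jaw": 50}
    - {"delta_pos": [0,0,100],"roll": 0,"jaw": 50}
    - {"delta_pos": [0,0,65],"roll": 0,"jaw": 50}
    - {"delta_pos": [0,0,30],"roll": 0,"jaw": 50}
    - {"delta_pos": [0,0,10],"roll": 0,"jaw": 50}
    - {"delta_pos": [0,0,10],"roll": 0,"jaw": 50}
    - {"delta_pos": [0,0,10],"roll": 0,"jaw": 50}
  squeeze: 45

```text
time_s: 22.67
ee_pos: [449.2, 52.0, 129.5]
ee_rot: [179.9, -0.0, 79.2]
force: [0.1, 0.3, -3.9]
gripper_width: 61.5
gripper_force: 45.0
```

```bash
python3 c.py 146 168 400; python3 -c "
from h import *
go(488.7,-361.1,128,79.1)
go(488.7,-361.1,128,35)"
```

```text
22.6667 [449.2  52.  129.5] [ 1.7993e+02 -1.0000e-02  7.9190e+01] 61.50421307173022
[ 221  235  203   63 7613] [array([452.7,  69.7]), array([27.1, 82.8]), np.float64(79.2)] 157.1
[ 262  331  121   30 2919] [array([445.5,  33.4]), array([16.8, 55.3]), np.float64(78.8)] 157.2
delta [-3.981e+02  1.173e+02  2.000e-01] roll 0.02 rows 9.952840984995294
delta [-3.981e+02  1.173e+02  2.000e-01] roll 8.84 rows 9.952840984995294
```

>>> arm_command:
  rows:
    - {"delta_pos": [-15,4,0],"roll": 0,"jaw": 50}
    - {"delta_pos": [-45,13,0],"roll": 0,"jaw": 50}
    - {"delta_pos": [-80,24,0],"roll": 0,"jaw": 50}
    - {"delta_pos": [-118,35,0],"roll": 0,"jaw": 50}
    - {"delta_pos": [-156,46,0],"roll": 0,"jaw": 50}
    - {"delta_pos": [-194,57,0],"roll": 0,"jaw": 50}
    - {"delta_pos": [-232,68,0],"roll": 0,"jaw": 50}
    - {"delta_pos": [-270,79,0],"roll": 0,"jaw": 50}
    - {"delta_pos": [-308,90,0],"roll": 0,"jaw": 50}
    - {"delta_pos": [-344,101,0],"roll": 0,"jaw": 50}
    - {"delta_pos": [-374,110,0],"roll": 0,"jaw": 50}
    - {"delta_pos": [-391,115,0],"roll": 0,"jaw": 50}
    - {"delta_pos": [-398,117,0],"roll": 0,"jaw": 50}
    - {"delta_pos": [-398,117,0],"roll": 0,"jaw": 50}
    - {"delta_pos": [-398,117,0],"roll": 0,"jaw": 50}

```text
time_s: 23.97
ee_pos: [488.6, -359.3, 127.3]
ee_rot: [-179.8, -0.1, 79.2]
force: [0.0, 0.8, -3.0]
gripper_width: 61.7
gripper_force: 45.0
```

```bash
python3 c.py 36 54 1500; python3 -c "
from h import *
go(488.7,-361.1,56,79.1)"
```

```text
23.9667 [ 488.6 -359.3  127.3] [-1.7978e+02 -1.5000e-01  7.9170e+01] 61.68124021541334
[  244   165   153   106 10634] [array([ 490.8, -342.9]), array([ 80.5, 114.7]), np.float64(81.6)] 40.3
[ 574  188   60   74 1758] [array([ 697. , -385.2]), array([55.3, 25.6]), np.float64(65.2)] 45.9
delta [-2.2  0.3 71.9] roll 0.03 rows 1.7249617372096895
```

View pics/last.png

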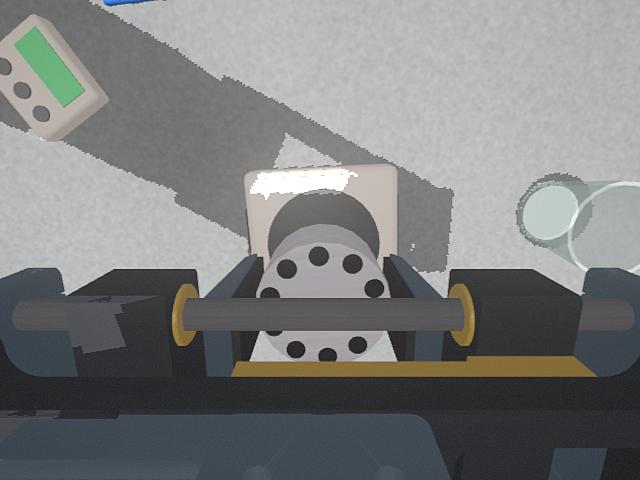

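The disc at (320,300) is over the large round plate at (325,225), and the beaker is clear at (550,212). Lowering.

>>> arm_command:
  rows:
    - {"delta_pos": [-1.5,0,12],"roll": 0,"jaw": 50}
    - {"delta_pos": [-1.5,0,35],"roll": 0,"jaw": 50}
    - {"delta_pos": [-1.5,0,55],"roll": 0,"jaw": 50}
    - {"delta_pos": [-1.5,0,63],"roll": 0,"jaw": 50}
    - {"delta_pos": [-1.5,0,66],"roll": 0,"jaw": 50}
    - {"delta_pos": [-1.5,0,68],"roll": 0,"jaw": 50}
    - {"delta_pos": [-1.5,0,69],"roll": 0,"jaw": 50}
    - {"delta_pos": [-1.5,0,70],"roll": 0,"jaw": 50}
    - {"delta_pos": [-1.5,0,70],"roll": 0,"jaw": 50}
    - {"delta_pos": [-1.5,0,70],"roll": 0,"jaw": 50}

```text
time_s: 24.85
ee_pos: [489.7, -362.5, 60.0]
ee_rot: [179.9, 0.0, 79.2]
force: [0.3, -0.1, -3.4]
gripper_width: 61.6
gripper_force: 45.0
```

>>> arm_command:
  rows:
    - {"delta_pos": [1.5,-1,1.5],"roll": 0,"jaw": 50}
    - {"delta_pos": [1.5,-1,3],"roll": 0,"jaw": 50}
    - {"delta_pos": [1.5,-1,4],"roll": 0,"jaw": 50}
    - {"delta_pos": [1.5,-1,4.8],"roll": 0,"jaw": 50}
    - {"delta_pos": [1.5,-1,5.4],"roll": 0,"jaw": 50}
    - {"delta_pos": [1.5,-1,5.8],"roll": 0,"jaw": 50}
    - {"delta_pos": [1.5,-1,5.8],"roll": 0,"jaw": 50}

```text
time_s: 25.43
ee_pos: [488.5, -360.5, 55.4]
ee_rot: [180.0, 0.0, 79.2]
force: [-5.1, 2.3, 9.0]
gripper_width: 61.4
gripper_force: 45.0
```

Contact made. Releasing and retreating.

>>> arm_command:
  rows:
    - {"delta_pos": [0,0,0],"roll": 0,"jaw": 85}
    - {"delta_pos": [0,0,0],"roll": 0,"jaw": 100}
    - {"delta_pos": [0,0,0],"roll": 0,"jaw": 100}
    - {"delta_pos": [0,0,0],"roll": 0,"jaw": 100}
    - {"delta_pos": [0,0,0],"roll": 0,"jaw": 100}
    - {"delta_pos": [0,0,-15],"roll": 0,"jaw": 100}
    - {"delta_pos": [0,0,-50],"roll": 0,"jaw": 100}
    - {"delta_pos": [0,0,-90],"roll": 0,"jaw": 100}
    - {"delta_pos": [0,0,-130],"roll": 0,"jaw": 100}
    - {"delta_pos": [0,0,-150],"roll": 0,"jaw": 100}
    - {"delta_pos": [0,0,-150],"roll": 0,"jaw": 100}
    - {"delta_pos": [0,0,-150],"roll": 0,"jaw": 100}

```text
time_s: 26.43
ee_pos: [489.0, -360.9, 204.5]
ee_rot: [179.9, 0.1, 79.2]
force: [-0.5, 0.3, -0.9]
gripper_width: 91.1
gripper_force: 0.0
```

```bash
python3 c.py 74 90 1000; python3 - <<'E'
from h import *
f=grab('scene'); cv2.imwrite('pics/scene1.png',f['img'])
E
```

```text
26.4333 [ 489.  -360.9  204.5] [1.7987e+02 7.0000e-02 7.9190e+01] 91.10130679554419
[ 287  196   70   70 3857] [array([ 488.7, -360.2]), array([61.3, 60.4]), np.float64(77.6)] 83.0
```

View pics/scene1.png

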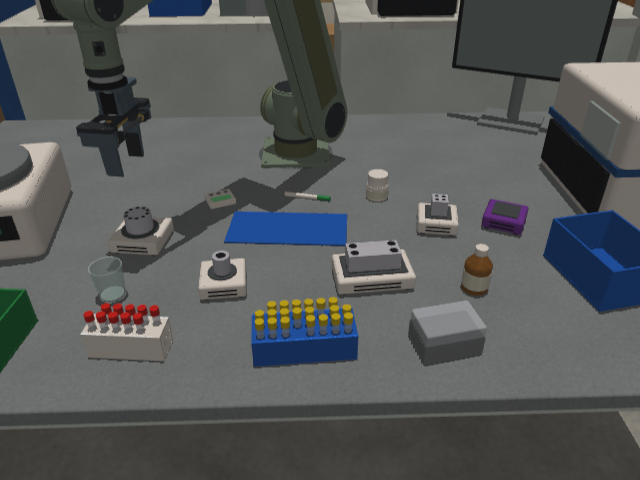

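All four blocks stand on their own heaters: disc (139,222), round (221,265), long (373,256) and square (439,208). The bottle and beaker haven't moved, and the gripper touches nothing.

```bash
python3 -c "
from workcell import env
print(env.job_done())"
```

```text
the job is handed in; nothing more can be done
None
```

All four blocks stand upright on their matching heater plates, centred and aligned, the bottle and beaker were left alone, and the job is handed in at about 26.5 s.

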